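# Set the sprig gauge to the rider

## Robot

A 6-joint arm with a two-finger parallel gripper is mounted at the origin on the work surface. World frame = base frame: x ahead of the robot, y to its left, z up, the work surface at z = 0. Lengths are in m, angles in rad, forces in N, time in s.
With the tool pointing down it reaches from about 0.275 to 0.875 m from the base axis. Payload 12.5 kg.
Tool frame: the origin (TCP) lies on the centre line of the jaws, within the pads' length; the fingertips stand r.finger_overhang ahead of it and the grasp point (between the pads) lies 3 mm ahead of it (r.finger_overhang is the distance from the TCP to the fingertips, in m); z points along the fingers, y is the direction in which the jaws open and shut (so a half turn about z gives the same grasp; the last joint's range is limited). The gripper opens to 85 mm and grips with 20 to 120 N. Pads are 22 mm wide; open, the fingers measure 114 mm over their backs; the gripper's body (76 mm by 85 mm) begins 54 mm behind the grasp point. The pads swing forward as they close: fully open they stand 13 mm farther back than shut.
Start: joints at [1.027, 0.351, 1.652, -0, 1.139, -0.085], TCP at [0.244, 0.493, 0.233] pointing down, gripper open.
Joint ranges: [-2.75, 2.75], [-0.79, 2.1], [0.01, 2.65], [-1.57, 4.71], [0.07, 3.14], [-2.87, 2.87]. Speed limits (rad/s): [2.22, 2.22, 2.79, 3.14, 3.14, 3.14].

## Interface

Orientations are given as a unit quaternion [x, y, z, w].
In Python, from cell import r, optics gives the robot as it stands. The module is installed in compiled form; this text tells all that it offers. Calls block until the motion is done:
- r.move_to(position, orientation): joint-space move of the TCP to a pose.
- r.move_linear(position, rot=None, vel=0.15): straight line of the TCP; rot=None keeps the orientation; vel is the mean speed in m/s.
- r.set_joints(angles): joint-space move.
- r.set_gripper(opening, squeeze=None): opening from 0.0 (shut) to 1.0 (fully open); squeeze is the grip in N (None keeps the last); returns when the fingers have stopped.
- r.sleep(seconds).
- r.inverse_kinematics(position, orientation): joint angles nearest the present ones, or None.
- optics.get_image(name): name is "side" or "top"; returns a dict with "pixels" (420x560x3 uint8, red, green, blue), "depth" (420x560 float32, m along the optical axis (not along the pixel's ray), 0 where there is no reading), "fx", "fy", "cx", "cy" (pixels), "camera_from_world" (4x4, takes a point from world to camera coordinates). Camera axes: x right, y down, z forward; pixel columns grow to the right and rows downward; lengths in m; the calibration is good to about 2 mm. A picture is of the moment at which its call begins.
A pose or a line that the arm cannot do raises r.PlanningError and nothing moves.
- r.hand_in(): hands the job in, once; it reports no verdict.
Readings, each from a call of its own:
- r.current_t(): time.
- r.current_q(): joint angles.
- r.current_qvel(): joint speeds.
- r.current_effort(): joint torques, N m.
- r.current_tool_pos(): TCP position.
- r.current_ee_rot(): TCP orientation.
- r.current_contact_force(): force on the tool from outside, world axes, zero at the start.
- r.current_torque(): the same for the moment, N m.
- r.current_opening(): opening from 0.0 (shut) to 1.0 (fully open).
Only numpy, scipy, OpenCV 4.12 (cv2) and the standard library are available. Lean on these libraries where they do the work, as an engineer would, in place of code of your own. Each camera call takes 0.05 s, during which the arm holds its last target.

## Task

Set the length stop of the sprig gauge for the next wreath: turn the handwheel by its upright grip until the pointer of the sliding stop stands level with the tip of the rider clamped on the scale, then let go. Move the stop with the handwheel only, never push it directly, and leave the cup, the shears and the little potted tree where they are.

Things in the scene. Friction and masses are not known exactly. Their poses are not given: they have to be found in the camera images.
- gauge: fixed bench slide, 410 long: grey housing (84 x 84, 88 high) under the handwheel; rods and a screw run from it along the gauge's own -y to an end plate at y = -332. Origin on the counter under the wheel axis, z up, level, turned at most 0.35 rad from the world axes. Bare metal scale strip (40 wide, top 38 above the counter, lines every 10) along its +x side
- stop: sliding stop, dark steel carriage 34 long on the rods, 100 high, fence wing on -x, bright pointer over the scale on +x. Origin: pointer tip, 38 above the counter; axes as the gauge's. Turning the wheel clockwise from above moves it along the gauge's -y, away from the wheel, 30 per turn; travel 168. Starts near the wheel, about 30 to 117 short of the rider. Stays where left
- rider: rider: bright steel marker 68 long, 19 wide, with a thumb screw, clamped on the scale's outer edge; cannot move. Origin: its pointed tip, which points in -x to the stop's pointer, 38 above the counter; axes as the gauge's. The stop is set when both tips have the same y in the gauge's frame (3 apart in x)
- crank (a joint): turn of the handwheel in rad, clockwise from above positive, range 0 to 35.2 (5.6 turns); each 2 pi moves the stop 30 mm. Stiff by about 0.1 N m (some 2 N at the grip) and stays where it is left
- handle_mid (a point): middle of the handwheel's black grip: upright, round, 25 diameter, 62 high, revolving freely on its pin 60 from the wheel axis. This point is 151 above the counter; the grip spans 120 to 182; the wheel rim under it (outer radius 74) has its top at 116. Free all round above the wheel
- wheel_centre (a point): point on the vertical handwheel axis at the height of the grip's middle, 151 above the counter: the centre of the circle of radius 60 that handle_mid describes
- cup: closed paper cup with black lid, 86 wide, 112 high, bystander; origin at the centre of its underside, on the counter
- shears: florist's shears with black loop handles lying flat, about 190 long, 102 wide, bystander; origin at the pivot, blades along its +x
- tree: little conifer in a brown basket pot, 130 wide, about 210 high, bystander; origin at the centre of its underside

How it is judged:
At the end, for the whole second after the job is handed in: The stop's pointer tip is level with the rider's tip along the scale, within 4 mm either way, the handwheel at rest; cup, shears and tree are within 30 mm of where they were, cup and tree upright (y of stop in the frame of rider between -0.004 and 0.004 m and velocity of joint crank between -0.1 and 0.1 rad/s and distance of each of cup, shears, tree from where it was at the start of the episode below 0.03 m and angle between each of cup, tree's own z axis and vertical below 0.3 rad); the robot touches nothing.
It fails at once if the robot pushes the stop itself (more than 3 N) (contact force between stop and the fingers above 3 N or contact force between stop and the arm above 3 N).
It fails at once if a bystander is shoved by more than 30 mm or knocked over (distance of any of cup, shears, tree from where it was at the start of the episode above 0.03 m or angle between any of cup, tree's own z axis and vertical above 0.5 rad).
It also fails if it takes over 69 s, if anything falls off the work surface, if the arm or the gripper's body presses on something with over 40 N, if the wrist force passes 120 N, or if a joint passes its speed limit or range.

## Working session

There is one attempt and no reset: what is moved stays moved. The work goes in short steps, each a Python script; the robot and the scene stay as the last script left them, time stands still between calls to the robot, and variables do not carry over. Pictures are saved under pics/ and viewed, and the job is handed in when it is done.

```bash
mkdir -p pics
python3 - <<'E'
from cell import r, optics
import cv2, pickle
for n in("side","top"):
    i=optics.get_image(n); pickle.dump(i,open(n+"0.pkl","wb"))
    cv2.imwrite(f"pics/{n}0.png",cv2.resize(i["pixels"][:,:,::-1],None,fx=1.42,fy=1.42,interpolation=cv2.INTER_CUBIC))
    print(n,i["fx"],i["cx"],i["cy"],i["camera_from_world"].round(3).tolist())
print(r.current_t(),r.finger_overhang,r.current_ee_rot(),r.current_tool_pos())
E
```

```text
side 476.3232134925004 284.85093706333816 213.39572755830014 [[0.958, -0.287, -0.02, -0.513], [-0.183, -0.557, -0.81, 0.202], [0.221, 0.779, -0.586, 0.98], [0.0, 0.0, 0.0, 1.0]]
top 423.6198450611522 274.06746289834933 210.7485369384244 [[0.083, -0.997, 0.007, 0.007], [-0.97, -0.083, -0.23, 0.576], [0.229, 0.013, -0.973, 0.963], [0.0, 0.0, 0.0, 1.0]]
0.1 0.022 [ 2.27394343e-01  9.73802608e-01 -5.12800604e-04 -1.74577857e-04] [0.24339427 0.49287672 0.23219386]
```

View pics/side0.png

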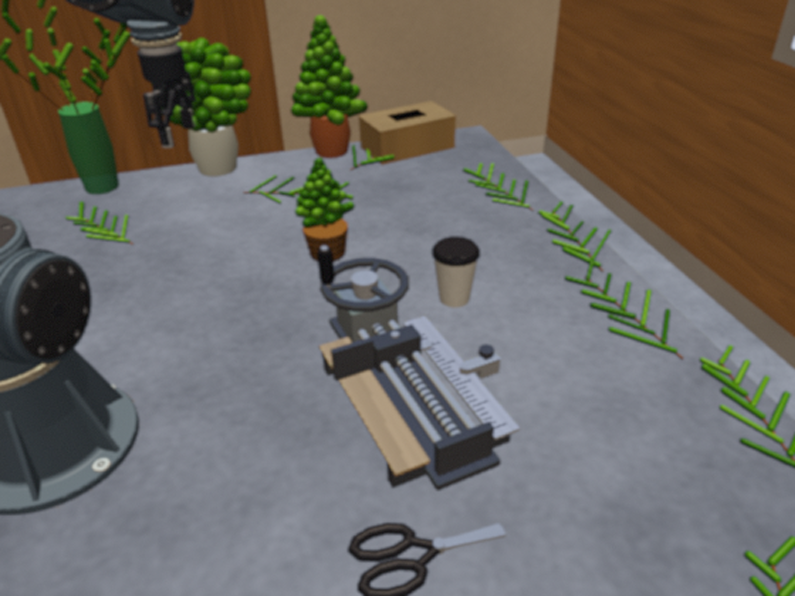

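View pics/top0.png

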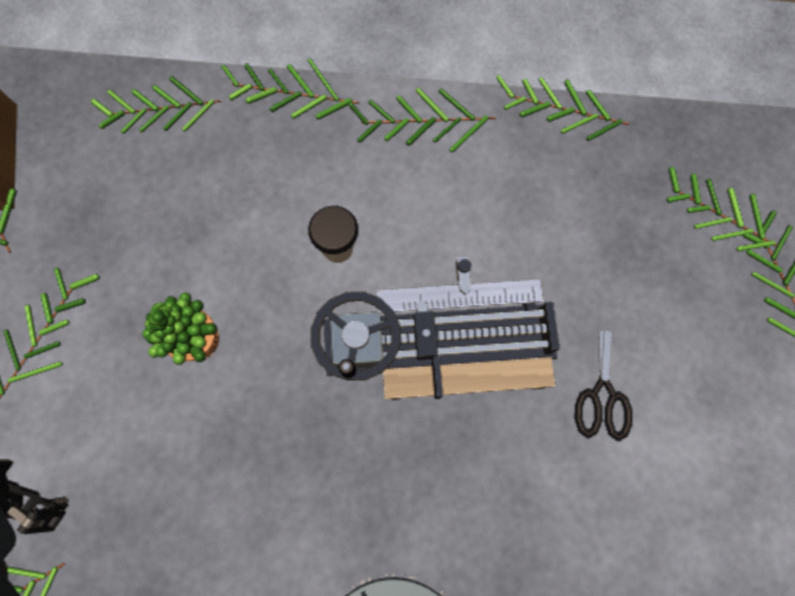

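The top view shows the wheel hub at about (355,334), the grip at (347,367), the stop at about (426,335) and the rider at (464,275), all in enlarged pixels. I'll zoom in on each.

Run:
```python
import cv2,pickle
t=pickle.load(open("top0.pkl","rb"));s=pickle.load(open("side0.pkl","rb"))
c=t["pixels"][175:290,210:400,::-1];cv2.imwrite("pics/tc.png",cv2.resize(c,None,fx=4.2,fy=4.2,interpolation=cv2.INTER_CUBIC))
c=s["pixels"][165:345,215:375,::-1];cv2.imwrite("pics/sc.png",cv2.resize(c,None,fx=3.3,fy=3.3,interpolation=cv2.INTER_CUBIC))
```

```text
(no output)
```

View pics/tc.png

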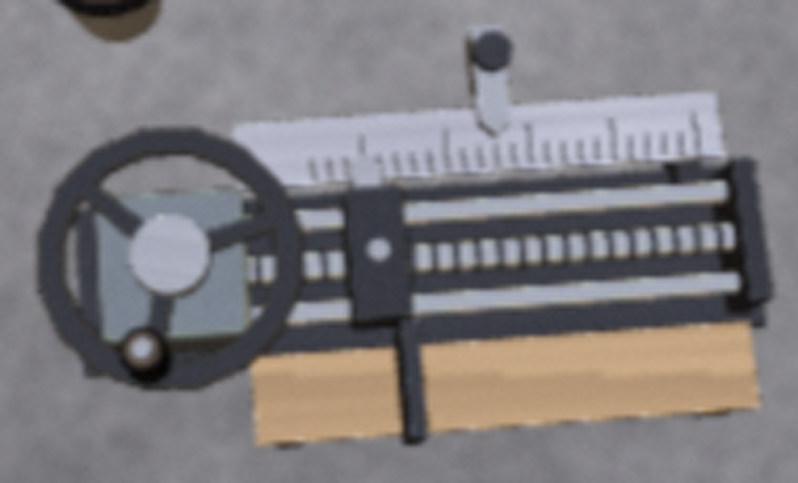

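View pics/sc.png

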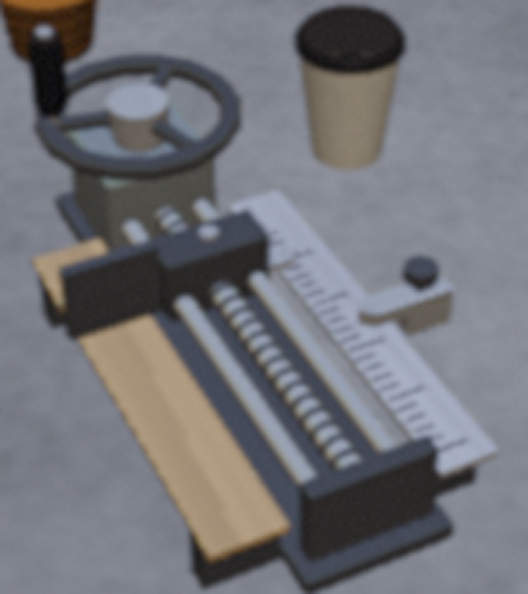

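```bash
cat > h.py <<'E'
import numpy as np, cv2, pickle
def ray(im,uv):
    M=im["camera_from_world"];R=M[:3,:3];o=-R.T@M[:3,3]
    d=R.T@np.array([(uv[0]-im["cx"])/im["fx"],(uv[1]-im["cy"])/im["fy"],1.]);return o,d
def plane(im,uv,z):
    o,d=ray(im,uv);return (o+d*(z-o[2])/d[2])[:2]
def tri(a,ua,b,ub):
    A=[];B=[]
    for im,u in((a,ua),(b,ub)):
        o,d=ray(im,u);d=d/np.linalg.norm(d);P=np.eye(3)-np.outer(d,d);A.append(P);B.append(P@o)
    return np.linalg.lstsq(np.vstack(A),np.hstack(B),rcond=None)[0]
tp=lambda x,y:((x+.5)/4.2-.5+210,(y+.5)/4.2-.5+175)
sp=lambda x,y:((x+.5)/3.3-.5+215,(y+.5)/3.3-.5+165)
E
python3 - <<'E'
from h import *
t=pickle.load(open("top0.pkl","rb"));s=pickle.load(open("side0.pkl","rb"))
g=tri(t,tp(143,347),s,sp(42,32));print("grip top tri",g,"plane .182",plane(t,tp(143,347),.182),plane(s,sp(42,32),.182))
hsv=cv2.cvtColor(t["pixels"],cv2.COLOR_RGB2HSV)
# rim: radial dark->bg edge from hub, subpixel
gray=cv2.GaussianBlur(cv2.cvtColor(t["pixels"],cv2.COLOR_RGB2GRAY),(3,3),0).astype(np.float32)
c0=np.array(tp(169,257));P=[];Q=[]
for a in np.radians(np.r_[100:260:4,280:345:4]):  # image angles
    rr=np.arange(24,38,.25);xs=(c0[0]+rr*np.cos(a)).astype(np.float32);ys=(c0[1]+rr*np.sin(a)).astype(np.float32)
    v=cv2.remap(gray,xs[None],ys[None],cv2.INTER_LINEAR)[0]
    k=np.argmax(np.diff(v)*(rr[1:]>27));P.append((xs[k],ys[k]))
W=np.array([plane(t,p,.112) for p in P])
def circ(W):
    for _ in range(4):
        A=np.c_[2*W,np.ones(len(W))];x=np.linalg.lstsq(A,(W**2).sum(1),rcond=None)[0];R=np.sqrt(x[2]+x[:2]@x[:2]);e=np.hypot(*(W-x[:2]).T)-R
        W=W[abs(e)<max(.0015,2*e.std())]
    return x[:2],R,e.std(),len(W)
c=circ(W);print("wheel",c, "grip r",np.hypot(*(g[:2]-c[0])))
for n,a in dict(sc_ol=(235,126),sc_or=(716,93),rider=(495,135),ptr=(368,150),lb=(363,140)).items(): print(n,plane(t,tp(*a),.038).round(4))
for n,a in dict(s_rider=(358,312),s_ptr=(287,250),ol=(281,192),orr=(495,450)).items(): print(n,plane(s,sp(*a),.038).round(4))
for p,q in(((235,126),(716,93)),):
    d=plane(t,tp(*p),.038)-plane(t,tp(*q),.038);print("yaw",np.arctan2(-d[0],d[1]))
d=plane(s,sp(281,192),.038)-plane(s,sp(495,450),.038);print("yaw s",np.arctan2(-d[0],d[1]))
for n,z,x,y in(("cup",.112,112,0),):print(n)
E
```

```text
grip top tri [0.44019884 0.10939234 0.18166257] plane .182 [0.44103303 0.10931106] [0.4392352  0.10873499]
wheel (array([0.49950465, 0.1052801 ]), np.float64(0.07250792769777999), np.float64(0.0007690352624950656), 49) grip r 0.05944821660716047
sc_ol [0.5941 0.0786]
sc_or [ 0.639  -0.2077]
rider [ 0.6018 -0.0766]
ptr [ 0.5862 -0.0017]
lb [0.592  0.0017]
s_rider [ 0.6028 -0.0698]
s_ptr [0.5786 0.006 ]
ol [0.5954 0.0708]
orr [ 0.637  -0.2107]
yaw 0.15566382729951989
yaw s 0.1470164936110184
cup
```

Run:
```python
from h import *
from cell import r
q=np.array([2.27394343e-01,9.73802608e-01,0,0]);q/=np.linalg.norm(q)
t=pickle.load(open("top0.pkl","rb"));print("tree",plane(t,(180/1.42,330/1.42),.15),"cup",plane(t,(334/1.42,230/1.42),.112))
r.move_linear([.244,.493,.33],vel=.25)
from scipy.spatial.transform import Rotation as R
for yaw in np.radians([0,45,90,-45]):
    qq=(R.from_euler('z',yaw)*R.from_quat(q)).as_quat()
    print(yaw,[ (lambda j: None if j is None else np.round(j,2).tolist())(r.inverse_kinematics([.4995+.06*np.cos(a),.1053+.06*np.sin(a),.152],qq)) for a in(3.1,1.57,0,-1.57)])
print(R.from_quat(q).as_matrix().round(2))
```

```text
tree [0.47760751 0.3730359 ] cup [0.67396462 0.15732656]
0.0 [[0.14, 0.29, 1.97, -0.0, 0.88, -0.97], [0.23, 0.41, 1.79, -0.0, 0.94, -0.88], [0.1, 0.48, 1.68, -0.0, 0.99, -1.01], [-0.0, 0.37, 1.85, -0.0, 0.92, -1.11]]
0.7853981633974483 [[0.14, 0.29, 1.97, -0.0, 0.88, -1.76], [0.23, 0.41, 1.79, -0.0, 0.94, -1.67], [0.1, 0.48, 1.68, -0.0, 0.99, -1.79], [-0.0, 0.37, 1.85, -0.0, 0.92, -1.9]]
1.5707963267948966 [[0.14, 0.29, 1.97, -0.0, 0.88, -2.55], [0.23, 0.41, 1.79, -0.0, 0.94, -2.45], [0.1, 0.48, 1.68, -0.0, 0.99, -2.58], [-0.0, 0.37, 1.85, -0.0, 0.92, -2.69]]
-0.7853981633974483 [[0.14, 0.29, 1.97, -0.0, 0.88, -0.19], [0.23, 0.41, 1.79, -0.0, 0.94, -0.1], [0.1, 0.48, 1.68, -0.0, 0.99, -0.22], [-0.0, 0.37, 1.85, -0.0, 0.92, -0.33]]
[[-0.9   0.44  0.  ]
 [ 0.44  0.9   0.  ]
 [ 0.    0.   -1.  ]]
```

Run:
```python
from h import *
from cell import r,optics
Q=[0,1,0,0]
r.move_to([.440,.109,.29],Q); print(r.current_t())
r.move_linear([.440,.109,.152],vel=.12)
print(r.current_t(),r.current_contact_force())
r.set_gripper(0.0,25); print(r.current_t(),r.current_opening(),r.current_contact_force(),r.current_tool_pos())
for n in("side","top"):
    i=optics.get_image(n);pickle.dump(i,open(n+"1.pkl","wb"))
    cv2.imwrite(f"pics/{n}1.png",cv2.resize(i["pixels"][120:330,170:450,::-1],None,fx=2.8,fy=2.8,interpolation=cv2.INTER_CUBIC))
```

```text
2.2333
3.5333 [-1.72103696e-04  6.23647633e-01 -1.42960166e-02]
4.1167 0.2830846597546071 [-1.773441   -0.04584971  4.84246227] [0.44009509 0.1090078  0.15223049]
```

View pics/side1.png

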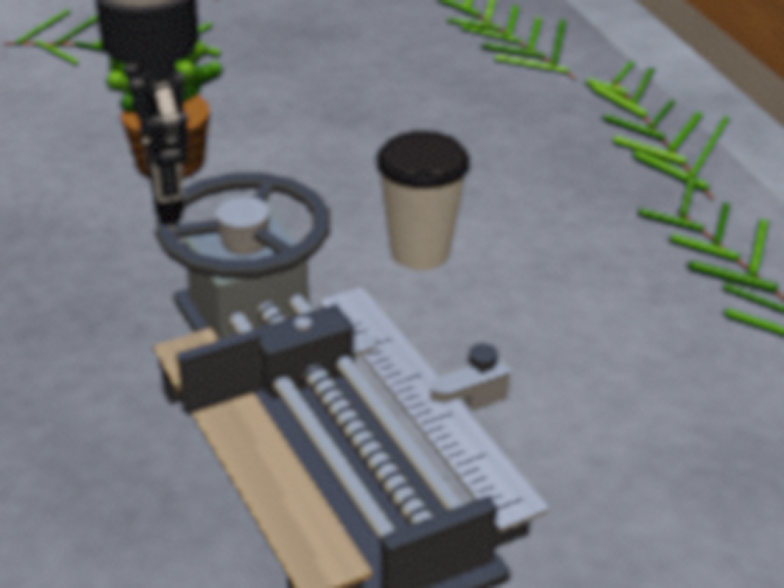

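View pics/top1.png

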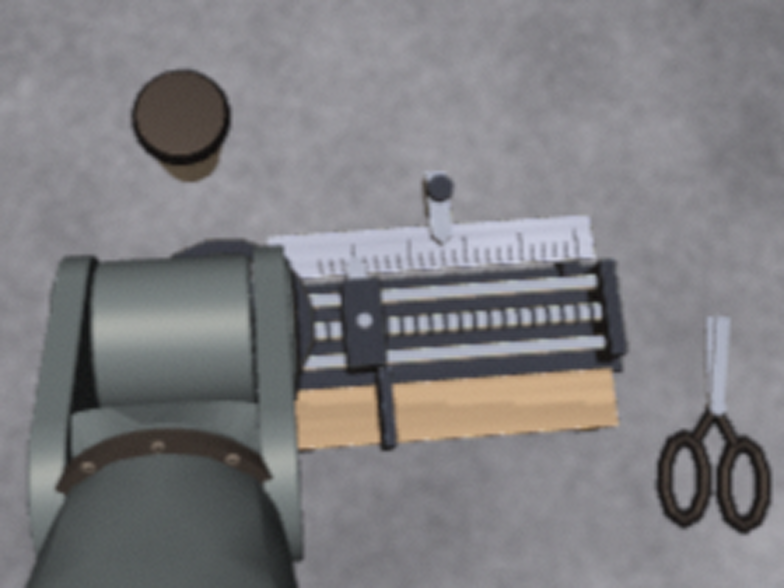

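Grip is held (opening 24 mm), and the top view still shows both the pointer (358,255) and the rider tip (442,238). Turning half a turn first, logging forces.

```bash
cat >> h.py <<'E'
C=np.array([.4995,.1053]);A0=np.arctan2(.109-.1053,.440-.4995)
def turn(r,a,b,step=np.radians(18),vel=.15,c=C,rad=.0597,log=True,z=.152):
    n=int(np.ceil(abs(b-a)/step));L=[]
    for th in np.linspace(a,b,n+1)[1:]:
        w=A0-th;r.move_linear([c[0]+rad*np.cos(w),c[1]+rad*np.sin(w),z],vel=vel)
        f=r.current_contact_force();fr=f[0]*np.cos(w)+f[1]*np.sin(w);ft=f[0]*np.sin(w)-f[1]*np.cos(w)
        L.append((th,fr,ft,f[2],f[0],f[1]))
    return np.array(L)
E
python3 - <<'E'
from h import *
from cell import r
np.set_printoptions(suppress=True,precision=2)
t=r.current_t();print(turn(r,0,np.pi));print(r.current_t()-t,r.current_t(),r.current_opening())
E
```

```text
[[ 0.31 -3.98  1.97  2.07  4.42  0.37]
 [ 0.63 -5.49  0.84  1.27  4.77 -2.85]
 [ 0.94 -7.72  1.36  3.47  5.29 -5.79]
 [ 1.26 -8.98  1.78  5.56  3.96 -8.25]
 [ 1.57 -7.38  2.14  6.3   1.67 -7.5 ]
 [ 1.88 -6.27  1.27  8.09 -1.13 -6.3 ]
 [ 2.2  -3.78  1.7   6.43 -1.09 -4.  ]
 [ 2.51 -1.18  1.34  6.85 -0.27 -1.76]
 [ 2.83  0.66  2.09  5.48  1.16 -1.86]
 [ 3.14  5.68  1.24  2.78  5.59 -1.59]]
2.75 6.9667 0.27842505253290945
```

Run:
```python
from h import *
from cell import r,optics
L=turn(r,np.pi,14.0);print(r.current_t(),r.current_opening(),abs(L).max(0),L[:,2].min(),L[-1])
i=optics.get_image("top");pickle.dump(i,open("top2.pkl","wb"));s=optics.get_image("side");pickle.dump(s,open("side2.pkl","wb"))
cv2.imwrite("pics/top2.png",cv2.resize(i["pixels"][180:260,270:390,::-1],None,fx=6,fy=6,interpolation=cv2.INTER_CUBIC))
cv2.imwrite("pics/side2.png",cv2.resize(s["pixels"][165:345,215:375,::-1],None,fx=3.3,fy=3.3,interpolation=cv2.INTER_CUBIC))
```

```text
16.5917 0.27546661925755345 [14.         17.18983573  2.55189612 14.48365269  8.25634474 17.12994718] 0.5050999481245126 [14.         -7.93655475  2.05611136  9.38457854  2.64549639 -7.76001572]
```

View pics/top2.png

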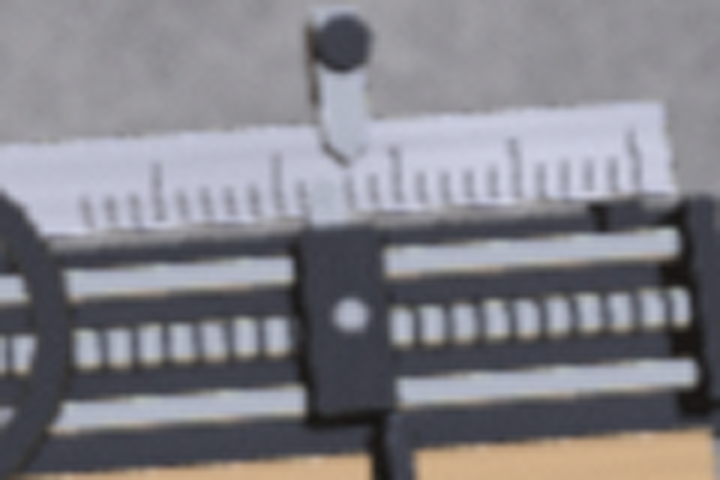

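View pics/side2.png

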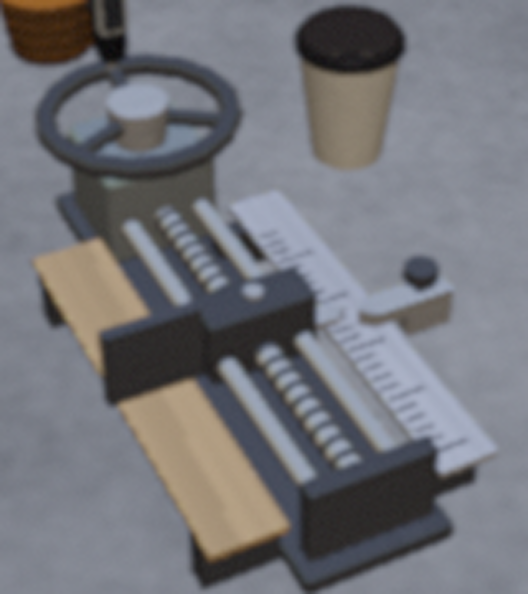

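The pointer is at about (325,172) and the rider tip at (346,160), at 2.42 px/mm. That leaves roughly 9 mm. I'll boost the contrast to place the pointer more exactly.

```bash
cat > enh.py <<'E'
import sys;from h import *
k=sys.argv[1]
i=pickle.load(open(f"top{k}.pkl","rb"));c=i["pixels"][195:225,300:350,::-1].astype(np.float32)
c=np.clip((c-130)*255/(230-130),0,255).astype(np.uint8)
a=cv2.resize(c,None,fx=14,fy=14,interpolation=cv2.INTER_CUBIC);cv2.imwrite(f"pics/enh{k}.png",a)
s=pickle.load(open(f"side{k}.pkl","rb"));c=s["pixels"][235:285,290:350,::-1].astype(np.float32)
c=np.clip((c-110)*255/(225-110),0,255).astype(np.uint8)
cv2.imwrite(f"pics/enhs{k}.png",cv2.resize(c,None,fx=11,fy=11,interpolation=cv2.INTER_CUBIC))
E
python3 enh.py 2
```

```text
(no output)
```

View pics/enh2.png

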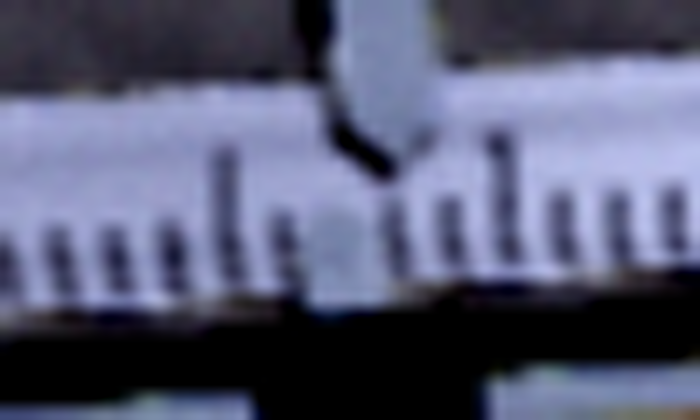

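View pics/enhs2.png

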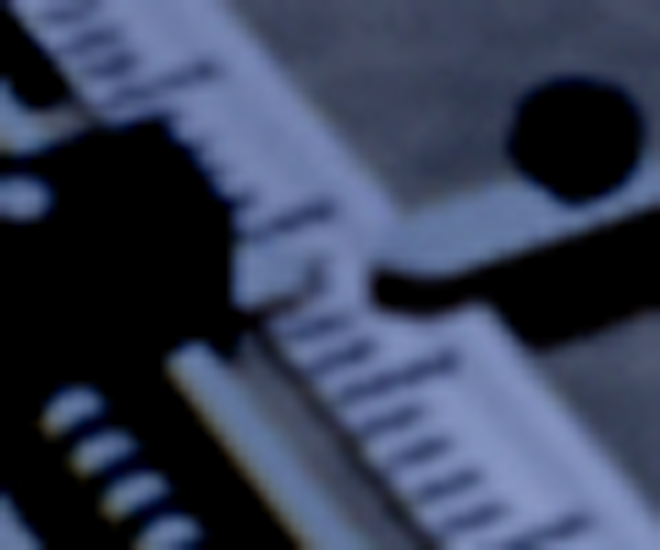

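```bash
python3 - <<'E'
from h import *
from cell import r,optics
L=turn(r,14.0,16.03);print(r.current_t(),r.current_opening(),L[-1])
for n in("top","side"):pickle.dump(optics.get_image(n),open(n+"3.pkl","wb"))
E
python3 enh.py 3
```

```text
18.5583 0.28551973339225717 [16.03        8.00733723  1.61181335  4.49018808  6.8197174  -4.4952026 ]
```

View pics/enh3.png

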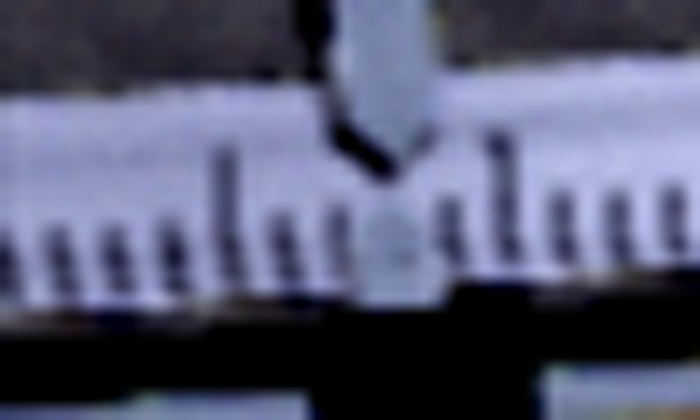

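View pics/enhs3.png

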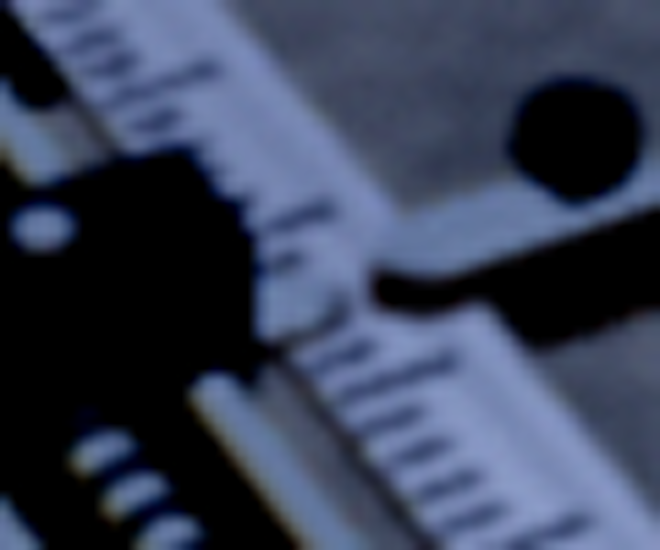

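Run:
```python
from h import *
for n,(a,b,c,d),f in(("top",(195,225,300,350),14),("side",(235,285,290,350),11)):
    P=[pickle.load(open(f"{n}{k}.pkl","rb"))["pixels"].astype(np.float32)[...,::-1] for k in(1,3)]
    D=np.clip(128+2.5*(P[1]-P[0]),0,255)[a:b,c:d].astype(np.uint8)
    cv2.imwrite(f"pics/d_{n}.png",cv2.resize(D,None,fx=f,fy=f,interpolation=cv2.INTER_CUBIC))
```

```text
(no output)
```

View pics/d_top.png

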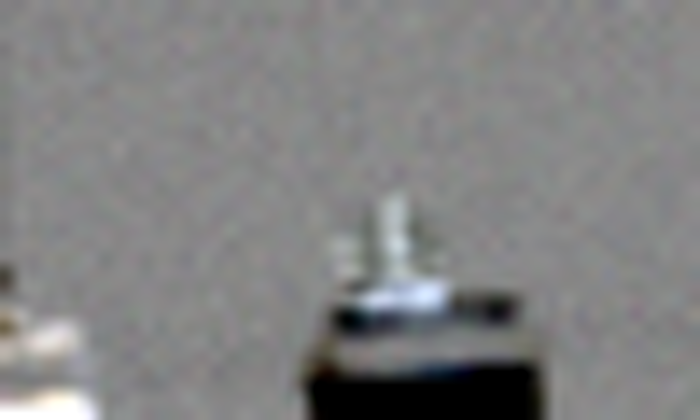

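View pics/d_side.png

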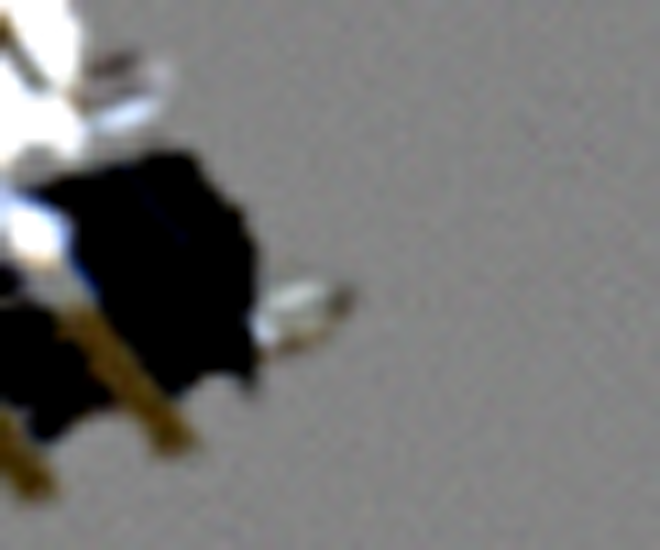

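Run:
```python
from h import *
for n,(a,b,c,d),f,lo,hi in(("top",(200,218,315,340),30,60,225),("side",(250,274,310,342),24,40,210)):
    s=pickle.load(open(n+"3.pkl","rb"));C=s["pixels"][a:b,c:d,::-1].astype(np.float32)
    C=np.clip((C-lo)*255/(hi-lo),0,255).astype(np.uint8)
    C=cv2.resize(C,None,fx=f,fy=f,interpolation=cv2.INTER_LANCZOS4)
    for u in range(c,d,5):cv2.putText(C,str(u),(int((u-c+.5)*f)-12,12),0,.4,(0,0,255));cv2.line(C,(int((u-c+.5)*f),14),(int((u-c+.5)*f),20),(0,0,255))
    for v in range(a,b,5):cv2.putText(C,str(v),(0,int((v-a+.5)*f)+4),0,.4,(0,0,255))
    cv2.imwrite(f"pics/z_{n}.png",C)
```

```text
(no output)
```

View pics/z_top.png

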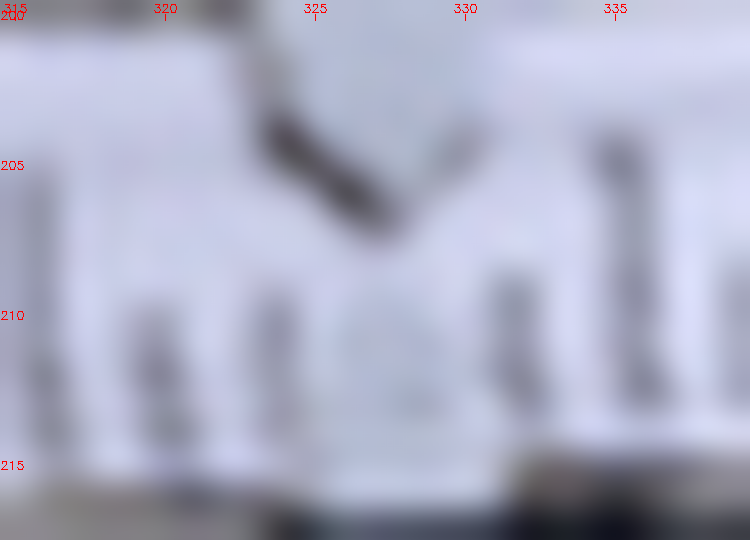

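View pics/z_side.png

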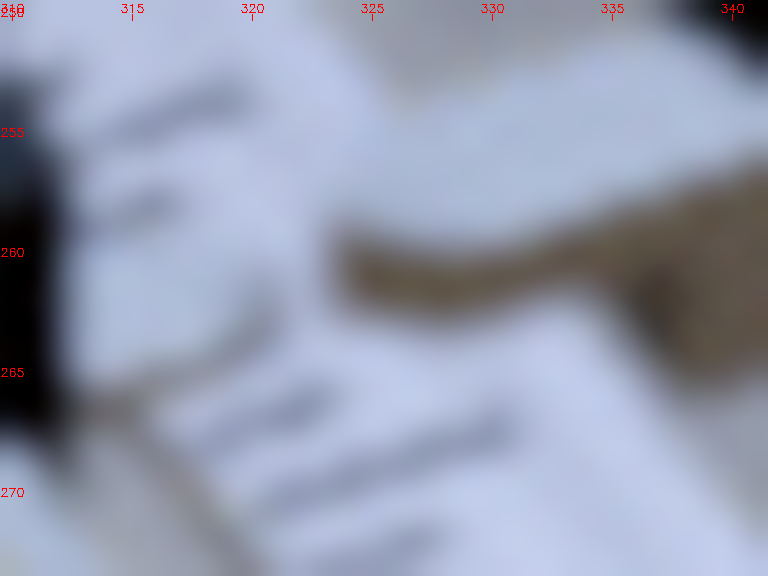

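The top view puts the pointer within about 1 mm of the rider, but the side view hints it may be 2–3 mm short. I'll average frames and use depth to settle it.

Run:
```python
from h import *
from cell import r,optics
for n in("top","side"):
    I=[optics.get_image(n) for _ in range(20)];o=dict(I[0]);o["pixels"]=np.mean([i["pixels"].astype(float) for i in I],0)
    D=np.array([i["depth"] for i in I],float);D[D==0]=np.nan;o["depth"]=np.nanmedian(D,0);o["dstd"]=np.nanstd(D,0);pickle.dump(o,open(n+"avg.pkl","wb"))
print(r.current_t())
np.set_printoptions(linewidth=250,suppress=True)
for n,(a,b,c,d) in(("top",(196,220,315,342)),("side",(250,274,310,342))):
    s=pickle.load(open(n+"avg.pkl","rb"));M=s["camera_from_world"]
    print(np.nanmedian(s["dstd"][a:b,c:d]))
    v,u=np.mgrid[a:b,c:d];z=s["depth"][a:b,c:d]
    Pc=np.stack([(u-s["cx"])/s["fx"]*z,(v-s["cy"])/s["fy"]*z,z],-1)-M[:3,3]
    W=Pc@M[:3,:3];print(n,"height mm; cols",c,"..");print((W[...,2]*1000).round(0).astype(int))
    C=np.clip((s["pixels"][a:b,c:d,::-1]-(60 if n=="top" else 40))*255/(165),0,255).astype(np.uint8)
    f=28 if n=="top" else 24
    cv2.imwrite(f"pics/za_{n}.png",cv2.resize(C,None,fx=f,fy=f,interpolation=cv2.INTER_LANCZOS4))
```

```text
20.6583
0.0018651772274830229
top height mm; cols 315 ..
[[ 1  2  1  0  0  0  1 27 45 51 51 51 51 51 51 50  1  1  0  1  1  1  1  1  1  0  1]
 [ 1  1  2  0  0  0  0  2 43 51 51 51 51 51 52 50 50  1  1  0  1  1  1  1  1  1  0]
 [ 1  1  1  1  1  1  0  1 41 52 51 51 51 51 51 51 51  1  0  2  1  1  1  1  1  1  1]
 [ 0  1  2  1  1  0  2  1  1 51 51 51 51 51 51 51 51  1  1  1  2  2  1  1 39 38 39]
 [ 1  2  1  0  1  1  1  1  0 51 51 50 51 51 51 51 51 40 39 39 39 38 39 39 38 39 38]
 [39 39 38 39 39 39 39 38 39 51 51 51 51 51 51 50 52 40 39 38 39 40 40 38 39 39 39]
 [39 39 39 40 39 39 39 39 39 51 51 51 51 51 51 51 51 39 39 38 39 39 39 39 39 39 39]
 [38 39 38 39 38 39 40 39 39 49 51 51 51 51 51 50 50 39 39 38 40 39 39 39 39 40 39]
 [39 39 39 39 39 39 39 38 39 42 49 50 51 50 51 52 39 39 40 39 39 39 39 39 39 38 40]
 [39 39 39 38 38 38 38 40 39 39 41 48 52 51 50 39 39 39 39 39 39 38 38 38 39 39 39]
 [39 40 39 38 39 39 39 39 39 39 39 41 47 52 40 39 38 40 39 39 39 40 38 39 39 39 39]
 [39 40 40 39 39 40 40 39 39 39 39 40 39 44 39 39 39 39 39 39 39 40 40 39 39 39 40]
 [39 40 39 39 40 40 40 39 39 39 39 
[... 2700 characters left out ...]
-2 -2]
 [52 51 50 40 -2 35 36 37 37 37 37 37 37 37 37 37 36 36 37 36 36 36 37 36 37 36 37 -1 -1 -1 -2 -1]
 [50 49 47 -2 -1 31 35 37 37 37 37 37 37 36 37 37 36 37 38 37 36 37 37 37 37 36 37 37 -1 -1 -2 -2]
 [48 46 45 -2 -2 -1 33 36 37 37 37 37 37 37 37 37 37 38 37 37 36 37 37 38 37 36 37 37 37 -1 -2 -2]
 [50 49 42 -1 -2 -2 -1 33 36 36 37 37 37 37 37 36 36 37 36 37 36 37 37 37 36 37 37 37 37 -1 -1 -1]
 [50 50 48 -1 -2 -1 -2 -1 34 37 37 37 36 37 36 36 36 37 37 36 37 36 37 37 36 36 36 36 36 37 -1 -1]
 [50 50 50 -2 -2 -1 -1 -1 -2 34 37 36 37 37 37 37 36 37 37 36 37 37 36 36 36 37 37 37 37 37 36 -2]
 [49 49 50 49 -1 -1 -1 -2 -1 31 35 37 37 37 38 37 37 36 37 37 37 37 37 37 36 37 37 37 37 37 36 36]]
```

View pics/za_top.png

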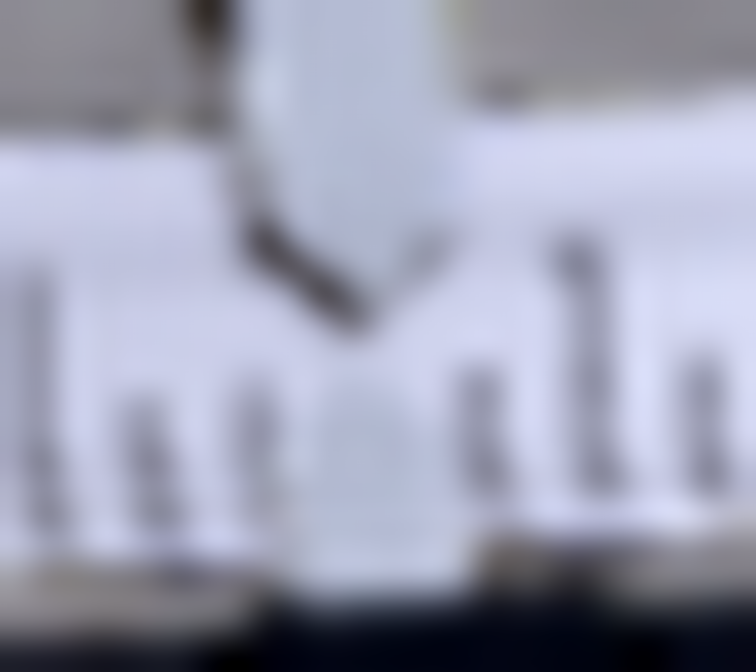

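View pics/za_side.png

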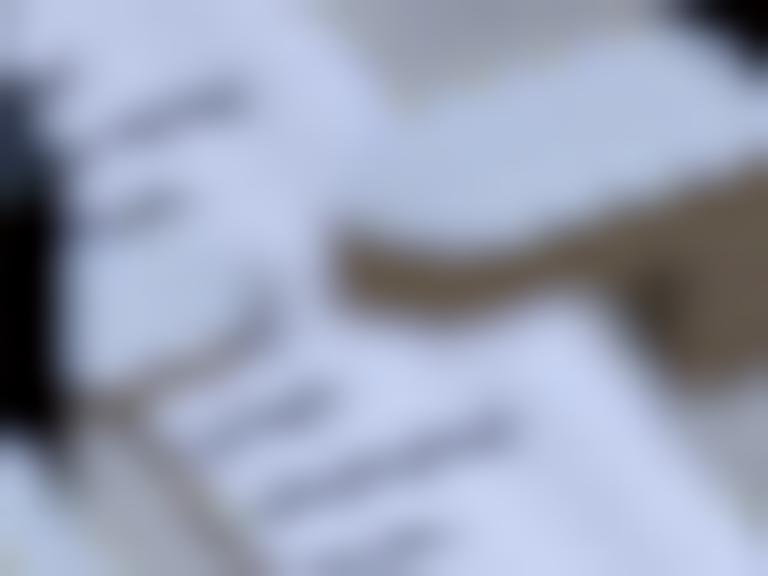

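Depth separates them cleanly: the pointer top is about 7 mm above the strip and the rider top about 12 mm. I'll take the midlines of both top faces in the gauge frame.

```bash
cat > meas.py <<'E'
from h import *
def meas(files):
    for n,f in files:
        s=pickle.load(open(f,"rb"));M=s["camera_from_world"]
        v,u=np.mgrid[0:420,0:560];z=s["depth"].astype(float)
        W=(np.stack([(u-s["cx"])/s["fx"]*z,(v-s["cy"])/s["fy"]*z,z],-1)-M[:3,3])@M[:3,:3]
        off=0.0388 if n=="top" else .0367
        h=W[...,2]-off
        # strip yaw from strip pixels
        st=(abs(h)<.002)&(W[...,0]>.55)&(W[...,0]<.66)&(abs(W[...,1]+.07)<.16)
        # mid line: end cut slices
        P=W[st][:,:2];ys=np.arange(-.17,.0,.01);
        e=np.array([[np.percentile(P[abs(P[:,1]-y)<.005,0],97),y] for y in ys if (abs(P[:,1]-y)<.005).sum()>5])
        k=np.polyfit(e[:,1],e[:,0],1)[0];yaw0=-np.arctan(k)
        for yaw in(yaw0,.152):
            ax=np.array([np.cos(yaw),np.sin(yaw)]);ay=np.array([-np.sin(yaw),np.cos(yaw)])
            out=[]
            for nm,lo,hi,hh in(("ptr",.006,.0095,.0075),("rider",.0105,.014,.012)):
                m=((h>lo)&(h<hi)&(W[...,0]>.56)&(W[...,0]<.68)&(abs(W[...,1]+.07)<.03)).astype(np.uint8)
                nl,lab,stt,_=cv2.connectedComponentsWithStats(m,connectivity=4);L=1+np.argmax(stt[1:,4]);vv,uu=np.nonzero(lab==L)
                Q=np.array([plane(s,(a,b),off+hh) for a,b in zip(uu,vv)]);gx=Q@ax;gy=Q@ay
                g0=gx.min();B=[]
                for x in np.arange(g0,g0+.03,.003):
                    k=(gx>=x)&(gx<x+.004)
                    if k.sum()>=4:B.append((gy[k].min()+gy[k].max())/2)
                    
                out.append((np.median(gy),np.median(B) if B else np.nan,np.ptp(gy),len(gy),gx.min(),gx.max()))
                print(n,nm,"yaw%.3f"%yaw,"px",len(gy),"gy med %.4f mid %.4f width %.4f gx %.4f..%.4f"%(out[-1][0],out[-1][1],out[-1][2],gx.min(),gx.max()), np.round(B,4))
            print("  ptr-rider mm: med %.2f mid %.2f"%tuple(1000*(np.array(out[0][:2])-out[1][:2])))
if __name__=="__main__":
    import sys;k=sys.argv[1];meas([(n,n+k+".pkl") for n in("top","side")])
E
python3 meas.py avg; ls
```

```text
top ptr yaw0.158 px 47 gy med -0.1683 mid -0.1682 width 0.0159 gx 0.5562..0.5747 [-0.1679 -0.1682 -0.1685 -0.1688 -0.1679 -0.1681]
top rider yaw0.158 px 105 gy med -0.1700 mid -0.1703 width 0.0189 gx 0.5811..0.6230 [-0.17   -0.1703 -0.1707 -0.1697 -0.1699 -0.1702 -0.1705 -0.1707 -0.17
 -0.1703 -0.1706]
  ptr-rider mm: med 1.68 mid 2.10
top ptr yaw0.152 px 47 gy med -0.1651 mid -0.1649 width 0.0158 gx 0.5572..0.5756 [-0.1647 -0.165  -0.1652 -0.1656 -0.1646 -0.1649]
top rider yaw0.152 px 105 gy med -0.1667 mid -0.1668 width 0.0189 gx 0.5821..0.6239 [-0.1667 -0.1669 -0.1673 -0.1663 -0.1665 -0.1668 -0.167  -0.1673 -0.1666
 -0.1668 -0.1671]
  ptr-rider mm: med 1.55 mid 1.89
side ptr yaw0.156 px 42 gy med -0.1700 mid -0.1693 width 0.0169 gx 0.5527..0.5737 [-0.1732 -0.1709 -0.1685 -0.1695 -0.1681 -0.1691]
side rider yaw0.156 px 141 gy med -0.1733 mid -0.1715 width 0.0197 gx 0.5785..0.6440 [-0.1718 -0.1699 -0.1728 -0.1718 -0.1709 -0.1709 -0.1715 -0.1715 -0.172
 -0.1711 -0.1711]
  ptr-rider mm: med 3.28 mid 2.17
side ptr yaw0.152 px 42 gy med -0.1679 mid -0.1672 width 0.0169 gx 0.5534..0.5744 [-0.1711 -0.1688 -0.1664 -0.1674 -0.166  -0.167 ]
side rider yaw0.152 px 141 gy med -0.1711 mid -0.1693 width 0.0195 gx 0.5791..0.6447 [-0.1696 -0.1678 -0.1706 -0.1696 -0.1687 -0.1687 -0.1693 -0.1693 -0.1698
 -0.1688 -0.1688]
  ptr-rider mm: med 3.20 mid 2.05
enh.py
h.py
meas.py
pics
side0.pkl
side1.pkl
side2.pkl
side3.pkl
sideavg.pkl
top0.pkl
top1.pkl
top2.pkl
top3.pkl
topavg.pkl
```

Both views agree that the stop is about 2 mm short. I'll turn 0.42 rad more, release, retreat and re-measure.

```bash
python3 - <<'E'
from h import *
from cell import r,optics
L=turn(r,16.03,16.45,vel=.06);print(L[-1])
r.set_gripper(1.0);p=np.array(r.current_tool_pos());print(r.current_t(),p,r.current_contact_force())
r.move_linear([p[0],p[1],.33],vel=.15);print(r.current_t(),r.current_contact_force())
for n in("top","side"):
    I=[optics.get_image(n) for _ in range(20)];o=dict(I[0]);pickle.dump(I[0],open(n+"4.pkl","wb"))
    D=np.array([i["depth"] for i in I],float);D[D==0]=np.nan;o["depth"]=np.nanmedian(D,0);pickle.dump(o,open(n+"B.pkl","wb"))
    cv2.imwrite(f"pics/{n}4.png",cv2.resize(I[0]["pixels"][:,:,::-1],None,fx=1.42,fy=1.42))
print(r.current_t())
E
python3 meas.py B
```

```text
[16.45       10.86231744  1.8892738   4.72601446  6.17479044 -9.13407131]
22.0 [0.54082589 0.06235837 0.15194222] [-0.20448234 -0.43730239  0.12532743]
23.3333 [-0.58945969  0.23440128  0.20374352]
25.3333
top ptr yaw0.255 px 45 gy med -0.2243 mid -0.2241 width 0.0157 gx 0.5363..0.5554 [-0.2235 -0.2241 -0.2233 -0.2241 -0.2244 -0.2251]
top rider yaw0.255 px 102 gy med -0.2273 mid -0.2275 width 0.0204 gx 0.5620..0.6015 [-0.2256 -0.2264 -0.2267 -0.2262 -0.2267 -0.2275 -0.228  -0.2282 -0.2278
 -0.2286 -0.2291]
  ptr-rider mm: med 3.02 mid 3.40
top ptr yaw0.152 px 45 gy med -0.1673 mid -0.1671 width 0.0153 gx 0.5571..0.5755 [-0.1672 -0.1675 -0.1665 -0.167  -0.1671 -0.1673]
top rider yaw0.152 px 102 gy med -0.1668 mid -0.1668 width 0.0186 gx 0.5821..0.6212 [-0.1667 -0.1657 -0.1673 -0.1663 -0.1665 -0.1668 -0.167  -0.1673 -0.1666
 -0.1668 -0.1671]
  ptr-rider mm: med -0.54 mid -0.35
side ptr yaw0.158 px 46 gy med -0.1736 mid -0.1726 width 0.0169 gx 0.5508..0.5737 [-0.1772 -0.1744 -0.1726 -0.1726 -0.1717 -0.1732 -0.1709]
side rider yaw0.158 px 142 gy med -0.1748 mid -0.1729 width 0.0198 gx 0.5797..0.6436 [-0.1722 -0.1736 -0.1732 -0.1727 -0.1728 -0.1733 -0.1724 -0.1729 -0.1729
 -0.173  -0.1734]
  ptr-rider mm: med 1.22 mid 0.29
side ptr yaw0.152 px 46 gy med -0.1702 mid -0.1693 width 0.0169 gx 0.5519..0.5747 [-0.1739 -0.1711 -0.1693 -0.1693 -0.1684 -0.1698 -0.1675]
side rider yaw0.152 px 142 gy med -0.1712 mid -0.1693 width 0.0195 gx 0.5807..0.6447 [-0.1687 -0.1701 -0.1696 -0.1692 -0.1692 -0.1697 -0.1688 -0.1693 -0.1693
 -0.1693 -0.1698]
  ptr-rider mm: med 0.98 mid 0.04
```

View pics/side4.png

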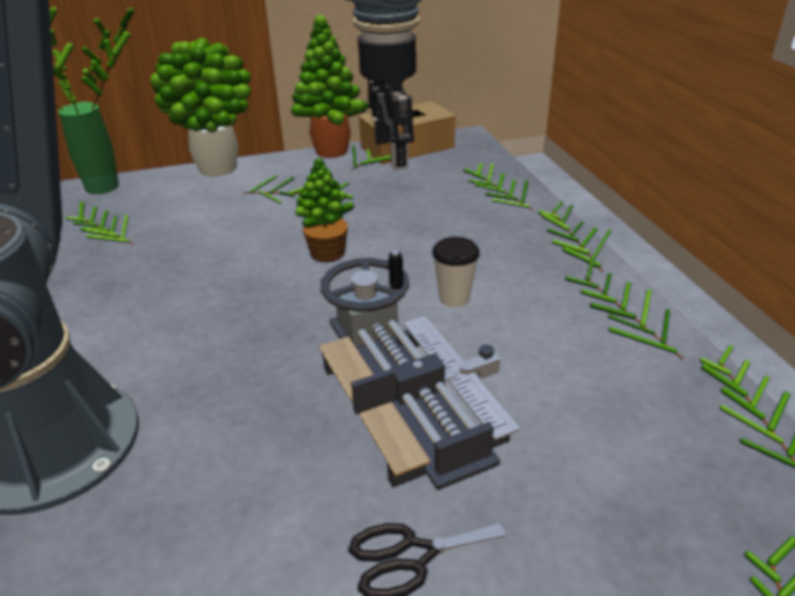

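View pics/top4.png

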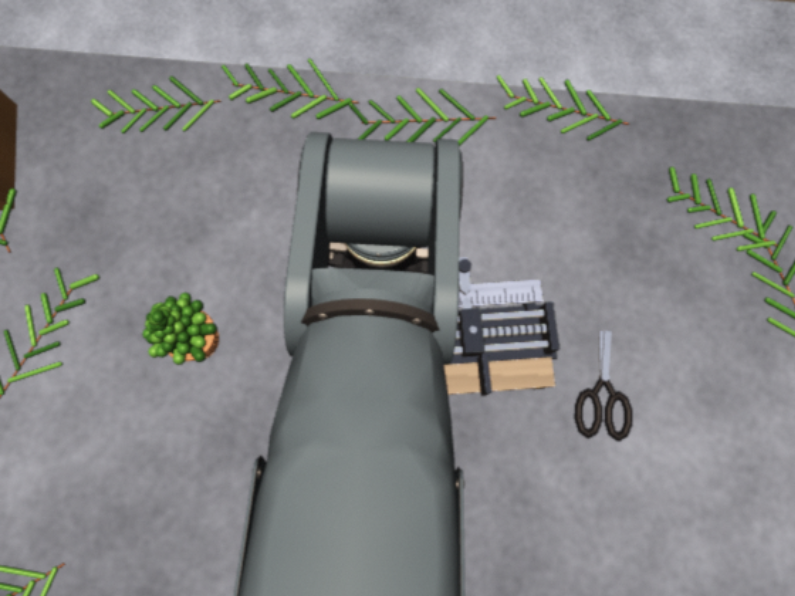

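The side view shows the grip free, the gripper clear above it, and the cup (456,270), tree (325,210) and shears (435,545) unmoved. With yaw fixed at 0.152 the midlines differ by −0.35 mm (top) and +0.04 mm (side). The top view's own yaw fit (0.255) was spoiled by the arm hiding part of the strip, so I ignore it. Handing in.

Run:
```python
from cell import r
r.hand_in();print(r.current_t())
```

```text
the job is handed in; nothing more can be done
the job is handed in; nothing more can be done
```

I turned the handwheel about 16.45 rad (2.6 turns) clockwise by its grip, and the stop's pointer now stands level with the rider's tip. I then released the grip, lifted the gripper straight up and handed in at about 25 s of the 69 s allowed.

- **Alignment:** after release, the pointer and rider midlines differed by −0.35 mm in the top view and +0.04 mm in the side view, against the 4 mm tolerance. The cruder median measure gave −0.5 mm and +1.0 mm.
- **Checks that disagreed:**
  - **Before the last trim:** reading the top picture by eye suggested the stop was already level. Depth-based midlines in both views showed it about 2 mm short, so I turned the last 0.42 rad.
  - **Final top view:** the arm hid part of the scale, which spoiled that view's own estimate of the gauge's angle (0.255 rad) and gave a false 3.4 mm offset. I used the earlier angle of 0.152 rad instead.
- **Surroundings:** by eye, the tree and shears are where they were in both final views. The cup is too, but only the side view shows it, because the arm hid it from the top camera.
- **Forces:** the highest reading I logged at the tool while turning was about 17 N. It was near zero after release.

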